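# Feel out the hidden bearer and stand the jar on it

### The job

The slatted wooden stand on the side table has a springy top that sags under weight, except where a single bearer is hidden underneath. With the gripper closed, press gently along the slats with the fingertips until you feel where the top turns firm; then stand the brown-lidded jar there, midway between front and back, so that it stays upright and the top does not sag under it. Never press hard, never let the jar down on slats that give way, and leave the other things alone.

Things in the scene. Friction and masses are not known exactly. Their poses are not given: they have to be found in the camera images.
- stand: Low slatted wooden stand, fixed to the table: 158 mm deep (its x), 324 mm long (its y), 45 mm high; origin at the centre of its underside, z up. Its top is 23 slats, each 120 mm long along x with a rounded back (radius 10 mm), 12 mm apart along y from -132 to +132 mm, their crests level (z = 45 mm) with a rigid frame 18 mm wide all round.
- top_centre (a point): Centre of the slatted top of the stand, 45 mm up. Each slat sinks straight down by itself on weak springs (starts at about 0.1 N, then 0.09 N per mm, at most 14 mm) and springs back; the jar sinks 7 mm or more into slats that nothing supports. The two or three neighbouring slats over the hidden bearer sink only about 1 mm freely, then resist with about 4 N per mm between them.
- search_right (a point): Point on the top of the stand at its y = -100 mm: right-hand end of the stretch in which the bearer's centre line lies. The bearer cannot be seen; it is a rigid bar under the slats, 24 mm wide in the stand's y, running the full depth in x.
- search_left (a point): Point on the top of the stand at its y = +100 mm: left-hand end of the stretch in which the bearer's centre line lies.
- jar: Small full glass jar with a brown screw lid, round, 61 mm in diameter, 77 mm tall, about 0.5 kg; origin at the centre of its underside, z up. It starts upright on the table to the right of the stand.
- shaker: Bystander: glass salt shaker, 44 mm in diameter, 90 mm tall, standing on the table; origin at the centre of its underside.
- lemon: Bystander: yellow lemon, 78 x 55 x 56 mm, lying on the table; origin at the centre of its underside.
- tea_carton: Bystander: small carton of tea bags, 50 x 72 x 45 mm, on the table; origin at the centre of its underside.

How it is judged (in metres and radians):
On the way, in this order (a step that is already met when the one before it is completed fails the run):
1. the top of the stand has been pressed with the fingertips (more than 2 N) while the jar still stands where it was (contact force between the fingers and stand above 2 N and distance of jar from where it was at the start of the episode below 0.02 m), for 0.02 s.
2. the jar is lifted off the table, clear of the height of the stand (height (world z) of jar above 0.05 m), for 0.1 s.
At the end, for the whole second after the job is handed in: The jar stands released and at rest on the slats, within 28 mm of the middle between front and back and within 130 mm of the middle of the length, upright within 0.05 rad, its underside no more than 4 mm below the unloaded top (45 mm high): that is, on the slats over the hidden bearer (x of jar in the frame of stand between -0.028 and 0.028 m and y of jar in the frame of stand between -0.13 and 0.13 m and z of jar in the frame of stand between 0.041 and 0.048 m and angle between jar's own z axis and vertical below 0.05 rad and linear speed of jar below 0.02 m/s and contact force between jar and stand above 2 N); the robot touches nothing.
It fails at once if the robot presses on the stand with more than 20 N (contact force between any of the fingers, the arm and stand above 20 N).
It fails at once if the jar is pushed on the stand with more than 25 N (contact force between jar and stand above 25 N).
It fails at once if the jar sinks more than 6 mm into the top of the stand (x of jar in the frame of stand between -0.06 and 0.06 m and y of jar in the frame of stand between -0.144 and 0.144 m and z of jar in the frame of stand below 0.039 m).
It fails at once if a bystander is moved by more than 20 mm (distance of any of shaker, lemon, tea_carton from where it was at the start of the episode above 0.02 m).
It fails at once if the jar falls over (angle between jar's own z axis and vertical above 0.7 rad).
It also fails if it takes over 72 s, if anything falls off the work surface, if the arm or the gripper's body presses on something with over 40 N, if the wrist force passes 120 N, or if a joint passes its speed limit or range.

### The arm

A 6-joint arm with a two-finger parallel gripper is mounted at the origin on a cart in front of the work surface, level with it; the furniture and walls round the work are solid. World frame = base frame: x ahead of the robot, y to its left, z up, the work surface at z = 0. Lengths are in mm, angles in rad, forces in N, time in s.
With the tool pointing down it reaches from about 400 to 925 mm from the base axis. Payload 12.5 kg.
Tool frame: the origin (TCP) lies midway between the tips of the shut fingers; the grasp point (between the pads) lies 19 mm behind it (env.pinch_z is the z of the grasp point in the tool frame, in mm); z points along the fingers, y is the line along which they close (so a half turn about z gives the same grasp; the last joint's range is limited). The gripper opens to 95 mm and grips with 3 to 60 N. Pads are 20 mm wide; open, the fingers measure 119 mm over their backs; the gripper's body (75 mm by 180 mm) begins 59 mm behind the grasp point.
Start: joints at [-1.34, 0.491, 1.559, -0, 1.092, -0.106], TCP at [206.566, -589.896, 214.661] pointing down, gripper open.
Joint ranges: [-3.1, 3.1], [-0.84, 2.19], [0.05, 2.79], [-1.13, 4.28], [0.06, 2.93], [-2.69, 2.69]. Speed limits (rad/s): [2.22, 2.22, 2.79, 3.14, 3.14, 3.14].

### API

Orientations are given as [roll, pitch, yaw] about the fixed x, y, z axes, in that order (R = Rz(yaw) Ry(pitch) Rx(roll)).
In Python, from cell import env, eyes gives the robot as it stands.
- The arm moves only by the shell command python3 -m inch 'ROWS'. ROWS is JSON, a list of rows, each a list of 3 entries, a list of its own where there are three numbers: the shift along the tool's x, y, z in units of 60 mm (1.0 is 60 mm), then the turn about the tool's z in units of 5 degrees (1.0 is 5 degrees), then the closure, from -1 (fully open) to 1 (shut). In form: [[[tx, ty, tz], turn, claw], ...]. A call has exactly 10 rows; each row shifts and turns the commanded pose from where the row before left it, along the tool's axes as they then stand; what a row does not reach is not made up. A row lasts 1/8 s, in which the tool goes at most 62.5 mm and 10.7 degrees, less where a joint would pass 70% of its speed; a pose out of reach is approached as far as the arm can. A call is refused whole if a number of a shift passes 1 or a number of a turn 1, either way. A call with a gripper value outside its range is refused whole. The fingers move at their own pace and stop on an object; the grip force is fixed at half the most. Time passes only in rows, so rows that do not move let the fingers close, or fill a call up. It gives the time, the measured TCP pose, the force, the opening and the grip force at its end, in the units of the state.
- env.state(): the state, without advancing time (a new reading comes with each control period).
- eyes.read_camera(name): name is "scene" or "top" or "wrist"; returns a dict with "pixels" (480x640x3 uint8, red, green, blue), "fx", "fy", "cx", "cy" (pixels), "extrinsics" (4x4, takes a point from world to camera coordinates). Camera axes: x right, y down, z forward; pixel columns grow to the right and rows downward; lengths in mm; the calibration is good to about 2 mm. The wrist camera is an equidistant fisheye: a pixel r from the principal point sees the ray r / f radians off the axis. A picture is of the moment at which its call begins. There is no depth.
- env.job_done(): hands the job in; it is judged then, once.
Trained networks look in a picture, given as the dict that the camera call returned (one of the last four; its "shot" number tells which), for a name from the list of things; names that differ only in an ending like _2 or _b are one class to them, and where a whole thing is asked for, a point or a joint stands for the part that bears it (a point fixed in the world has none). Each returns a list of dicts, best first, with "score" (0 to 1); they miss things now and then, are a little off and sometimes report something else, mostly with a low value. They report only what shows in the picture. A call takes as long as a camera call.
- eyes.boxes_of(name, picture): "centre" ([row, column] in pixels, amid what is visible of it).
- eyes.cut_out(name, picture): "mask" (480x640 bool, what is visible of it) and "centre" ([row, column] in pixels, amid what is visible of it).
- eyes.spot_point(name, picture): "centre" ([row, column] in pixels: a listed point, or the origin of a listed thing).
The state is a dict: "t": time; "joints": joint angles; "qvel": joint speeds; "tau": joint torques, N m; "eef_pos": TCP position; "tcp_rot": TCP orientation; "ft_force": force on the tool from outside, world axes, zero at the start; "moment": the same for the moment, N m; "opening": opening from 0.0 (shut) to 1.0 (fully open); "grip_force": force on a finger pad.
Only numpy, scipy, OpenCV 4.12 (cv2) and the standard library are available. Lean on these libraries where they do the work, as an engineer would, in place of code of your own. Each camera call takes 0.05 s, during which the arm holds its last target. There are 200 camera calls.

## Working session

There is one attempt and no reset: what is moved stays moved. The work goes in short steps, Python scripts to look and compute and a shell command to move; the robot and the scene stay as the last step left them, time stands still between calls to the robot, and variables do not carry over. Pictures are saved under pics/ and viewed, at most 10 in all, crops included, and the job is handed in when it is done.

```bash
ls; mkdir -p pics
cat > h.py <<'E'
import numpy as np,cv2
from cell import env,eyes
def ray(p,rc):
    R=np.array(p["extrinsics"]);x=(rc[1]-p["cx"])/p["fx"];y=(rc[0]-p["cy"])/p["fy"]
    d=R[:3,:3].T@np.array([x,y,1.]);o=-R[:3,:3].T@R[:3,3];return o,d
def onz(p,rc,z):
    o,d=ray(p,rc);return (o+d*(z-o[2])/d[2]).round(1)
def proj(p,X):
    R=np.array(p["extrinsics"]);c=R[:3,:3]@np.array(X)+R[:3,3]
    return [p["cy"]+p["fy"]*c[1]/c[2],p["cx"]+p["fx"]*c[0]/c[2]]
E
python3 - <<'E'
from h import *
s=env.state();print({k:np.round(v,3).tolist() for k,v in s.items()})
for c in("top","scene"):
    p=eyes.read_camera(c);cv2.imwrite(f"pics/{c}0.png",p["pixels"][:,:,::-1])
    print(c,np.round(-np.array(p["extrinsics"])[:3,:3].T@np.array(p["extrinsics"])[:3,3]))
    for n,z in(("stand",0),("top_centre",45),("search_right",45),("search_left",45),("jar",0),("shaker",0),("lemon",0),("tea_carton",0)):
        for r in eyes.spot_point(n,p)[:2]: print(n,np.round(r["score"],2),np.round(r["centre"]),onz(p,r["centre"],z))
E
```

```text
pics
{'t': 0.0, 'joints': [-1.34, 0.492, 1.559, 0.0, 1.092, -0.106], 'qvel': [-0.0, -0.0, 0.0, 0.001, 0.002, -0.002], 'tau': [0.002, -61.263, -25.818, 0.069, 0.048, -0.0], 'eef_pos': [206.528, -589.627, 214.043], 'tcp_rot': [-3.14, -0.0, 0.337], 'ft_force': [0.088, 0.521, -0.149], 'moment': [-0.028, 0.034, -0.011], 'grip_force': 0.0, 'opening': 0.996}
top [ 421.  -84. 1203.]
stand 0.85 [264. 243.] [578.5  52.9   0. ]
top_centre 0.8 [263. 237.] [575.   59.6  45. ]
search_right 0.73 [260. 289.] [581.9 -44.7  45. ]
search_left 0.91 [261. 189.] [579.  157.2  45. ]
jar 0.68 [293. 425.] [ 519.9 -328.8    0. ]
shaker 0.75 [209. 358.] [ 699.1 -190.6    0. ]
lemon 0.97 [217. 426.] [ 682.1 -336.8    0. ]
tea_carton 0.94 [171. 292.] [781.  -49.1   0. ]
tea_carton 0.18 [260. 288.] [587.4 -42.5   0. ]
scene [252. 663. 532.]
stand 0.63 [297. 296.] [575.4  65.4   0. ]
top_centre 0.73 [306. 270.] [574.3 156.   45. ]
top_centre 0.68 [274. 294.] [581.1  62.2  45. ]
search_right 0.79 [244. 325.] [578.1 -55.7  45. ]
search_left 0.87 [309. 267.] [573.3 165.3  45. ]
jar 0.56 [210. 402.] [ 512.7 -346.9    0. ]
shaker 0.84 [220. 300.] [ 703.3 -189.6    0. ]
lemon 0.74 [239. 238.] [779.8 -51.    0. ]
lemon 0.64 [198. 330.] [ 690.4 -322.4    0. ]
tea_carton 0.71 [240. 237.] [779.8 -47.3   0. ]
```

View pics/top0.png

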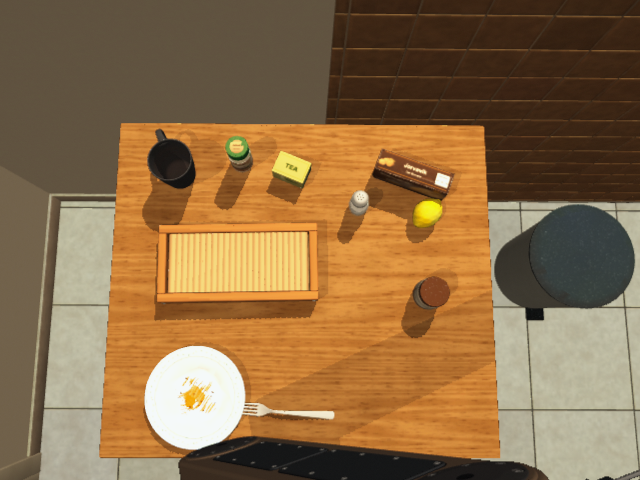

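Run:
```python
from h import *
p=eyes.read_camera("top")
for n,z in(("stand",45),("jar",77)):
    m=eyes.cut_out(n,p)[0]["mask"].astype(np.uint8)
    c=max(cv2.findContours(m,0,2)[0],key=cv2.contourArea)[:,0]
    g=np.array([onz(p,(y,x),z)[:2] for x,y in c],np.float32)
    print(n,len(c),cv2.minAreaRect(g),cv2.minEnclosingCircle(g),g.min(0),g.max(0))
```

```text
stand 65 ((578.1736450195312, 58.996429443359375), (164.78485107421875, 326.9633483886719), 1.4671580791473389) ((575.5081176757812, 59.41752624511719), 176.7119140625) [ 493.4 -104.3] [659.9 224. ]
jar 46 ((513.9500122070312, -324.8499755859375), (60.699981689453125, 71.10000610351562), 0.0) ((513.7999877929688, -324.0), 36.98564529418945) [ 483.6 -360.4] [ 544.3 -289.3]
```

The top view shows the stand at about columns 157–318, rows 224–302, and the jar at about (row 293, col 432). Their sizes match, giving a stand centre near (577, 58), yaw about 0.01, and the jar near (514, -330). I'm closing the gripper and moving over.

```bash
python3 -m inch '[[[0.72,-0.54,0.1],0.93,1],[[0.68,-0.59,0.15],0.93,1],[[0.63,-0.65,0.15],0.93,1],[[0.57,-0.7,0.15],0.93,1],[[0.51,-0.75,0.15],0,1],[[0.51,-0.75,0.15],0,1],[[0.51,-0.75,0.15],0,1],[[0.51,-0.75,0.15],0,1],[[0.51,-0.75,0.15],0,1],[[0.51,-0.75,0.15],0,1]]'
```

```text
t: 2.3
eef_pos: [509.0, -136.8, 127.5]
tcp_rot: [3.141, -0.001, 0.012]
ft_force: [0.8, -0.7, -0.5]
opening: 0.024
grip_force: 0.0
```

```bash
python3 -m inch '[[[0.38,-0.53,0.2],0,1],[[0.38,-0.53,0.2],0,1],[[0.37,-0.52,0.2],0,1],[[0,0,0.3],0,1],[[0,0,0.25],0,1],[[0,0,0],0,1],[[0,0,0],0,1],[[0,0,0],0,1],[[0,0,0],0,1],[[0,0,0],0,1]]'
```

```text
t: 3.55
eef_pos: [574.8, -42.8, 58.9]
tcp_rot: [3.141, -0.0, 0.012]
ft_force: [0.7, 0.1, -0.3]
opening: 0.003
grip_force: 0.0
```

```bash
python3 -m inch '[[[0,0,0.1],0,1],[[0,0,0.1],0,1],[[0,0,0.04],0,1],[[0,0,0.03],0,1],[[0,0,0.03],0,1],[[0,0,0],0,1],[[0,0,0],0,1],[[0,0,0],0,1],[[0,0,0],0,1],[[0,0,0],0,1]]'
```

```text
t: 4.8
eef_pos: [574.7, -42.7, 40.6]
tcp_rot: [3.141, -0.0, 0.012]
ft_force: [-1.0, -0.5, 0.5]
opening: 0.002
grip_force: 0.5
```

```bash
python3 -m inch '[[[0,0,-0.12],0,1],[[0,-0.2,0],0,1],[[0,-0.2,0],0,1],[[0,0,0],0,1],[[0,0,0.04],0,1],[[0,0,0.04],0,1],[[0,0,0.04],0,1],[[0,0,0],0,1],[[0,0,0],0,1],[[0,0,0],0,1]]'
```

```text
t: 6.05
eef_pos: [574.4, -18.8, 40.7]
tcp_rot: [3.141, -0.0, 0.012]
ft_force: [-0.2, -1.3, 1.4]
opening: 0.004
grip_force: 0.5
```

```bash
python3 -m inch '[[[0,0,-0.12],0,1],[[0,-0.2,0],0,1],[[0,-0.2,0],0,1],[[0,0,0],0,1],[[0,0,0.04],0,1],[[0,0,0.04],0,1],[[0,0,0.04],0,1],[[0,0,0],0,1],[[0,0,0],0,1],[[0,0,0],0,1]]'
```

```text
t: 7.3
eef_pos: [574.1, 5.2, 40.7]
tcp_rot: [3.141, -0.0, 0.012]
ft_force: [-0.6, -1.0, 0.3]
opening: 0.004
grip_force: 0.5
```

```bash
python3 -m inch '[[[0,0,-0.12],0,1],[[0,-0.2,0],0,1],[[0,-0.2,0],0,1],[[0,0,0],0,1],[[0,0,0.04],0,1],[[0,0,0.04],0,1],[[0,0,0.04],0,1],[[0,0,0],0,1],[[0,0,0],0,1],[[0,0,0],0,1]]'
```

```text
t: 8.55
eef_pos: [573.8, 29.2, 40.7]
tcp_rot: [3.141, -0.0, 0.012]
ft_force: [-0.5, -1.0, 1.1]
opening: 0.006
grip_force: 0.5
```

```bash
python3 -m inch '[[[0,0,-0.12],0,1],[[0,-0.2,0],0,1],[[0,-0.2,0],0,1],[[0,0,0],0,1],[[0,0,0.04],0,1],[[0,0,0.04],0,1],[[0,0,0.04],0,1],[[0,0,0],0,1],[[0,0,0],0,1],[[0,0,0],0,1]]'
```

```text
t: 9.8
eef_pos: [573.5, 53.2, 40.7]
tcp_rot: [3.141, -0.0, 0.012]
ft_force: [-0.6, -0.7, 0.8]
opening: 0.002
grip_force: 0.5
```

```bash
python3 -m inch '[[[0,0,-0.12],0,1],[[0,-0.2,0],0,1],[[0,-0.2,0],0,1],[[0,0,0],0,1],[[0,0,0.04],0,1],[[0,0,0.04],0,1],[[0,0,0.04],0,1],[[0,0,0],0,1],[[0,0,0],0,1],[[0,0,0],0,1]]'
```

```text
t: 11.05
eef_pos: [573.3, 77.3, 41.3]
tcp_rot: [-3.141, -0.0, 0.012]
ft_force: [-2.9, 1.3, 10.8]
opening: 0.007
grip_force: 5.5
```

```bash
python3 -m inch '[[[0,0,-0.12],0,1],[[0,-0.1,0],0,1],[[0,-0.1,0],0,1],[[0,0,0],0,1],[[0,0,0.04],0,1],[[0,0,0.04],0,1],[[0,0,0.04],0,1],[[0,0,0],0,1],[[0,0,0],0,1],[[0,0,0],0,1]]'
```

```text
t: 12.3
eef_pos: [573.1, 89.3, 41.3]
tcp_rot: [-3.142, -0.0, 0.012]
ft_force: [-3.8, 0.6, 11.2]
opening: 0.002
grip_force: 5.7
```

```bash
python3 -m inch '[[[0,0,-0.12],0,1],[[0,-0.1,0],0,1],[[0,-0.1,0],0,1],[[0,0,0],0,1],[[0,0,0.04],0,1],[[0,0,0.04],0,1],[[0,0,0.04],0,1],[[0,0,0],0,1],[[0,0,0],0,1],[[0,0,0],0,1]]'
```

```text
t: 13.55
eef_pos: [573.0, 101.3, 41.3]
tcp_rot: [-3.142, -0.0, 0.012]
ft_force: [-2.7, 0.2, 10.7]
opening: 0.006
grip_force: 5.5
```

```bash
python3 -m inch '[[[0,0,-0.12],0,1],[[0,0.2,0],0,1],[[0,0.2,0],0,1],[[0,0.2,0],0,1],[[0,0,0],0,1],[[0,0,0.06],0,1],[[0,0,0.06],0,1],[[0,0,0],0,1],[[0,0,0],0,1],[[0,0,0],0,1]]'
```

```text
t: 14.8
eef_pos: [573.4, 65.5, 40.7]
tcp_rot: [3.142, -0.0, 0.012]
ft_force: [-0.9, 0.9, 1.3]
opening: 0.005
grip_force: 0.5
```

```bash
python3 -m inch '[[[0,0,-0.12],0,1],[[0,-0.27,0],0,1],[[0,-0.27,0],0,1],[[0,-0.26,0],0,1],[[0,0,0],0,1],[[0,0,0.06],0,1],[[0,0,0.06],0,1],[[0,0,0],0,1],[[0,0,0],0,1],[[0,0,0],0,1]]'
```

```text
t: 16.05
eef_pos: [572.8, 113.1, 40.7]
tcp_rot: [3.141, -0.0, 0.012]
ft_force: [-0.4, 0.2, 0.7]
opening: 0.005
grip_force: 0.5
```

```bash
python3 -m inch '[[[0,0,-0.12],0,1],[[0,0.2,0],0,1],[[0,0.2,0],0,1],[[0,0.3,0],0,1],[[0,0,0],0,1],[[0,0,0.06],0,1],[[0,0,0.06],0,1],[[0,0,0],0,1],[[0,0,0],0,1],[[0,0,0],0,1]]'
```

```text
t: 17.3
eef_pos: [573.3, 71.5, 40.7]
tcp_rot: [3.142, -0.0, 0.012]
ft_force: [0.3, -0.3, 1.7]
opening: 0.007
grip_force: 1.4
```

```bash
python3 -m inch '[[[0,0,-0.12],0,1],[[0,-0.2,0],0,1],[[0,-0.2,0],0,1],[[0,-0.2,0],0,1],[[0,0,0],0,1],[[0,0,0.06],0,1],[[0,0,0.06],0,1],[[0,0,0],0,1],[[0,0,0],0,1],[[0,0,0],0,1]]'
```

```text
t: 18.55
eef_pos: [572.9, 107.1, 40.6]
tcp_rot: [3.141, 0.0, 0.012]
ft_force: [-0.0, -1.0, 0.5]
opening: 0.005
grip_force: 0.6
```

```bash
python3 -m inch '[[[0,0,-0.9],0,1],[[0,0.3,-0.8],0,-1],[[-0.13,0.9,0],0,-1],[[-0.13,0.9,0],0,-1],[[-0.13,0.9,0],0,-1],[[-0.14,0.9,0],0,-1],[[-0.14,0.9,0],0,-1],[[-0.14,0.9,0],0,-1],[[-0.13,0.9,0],0,-1],[[-0.13,0.68,0],0,-1]]'
python3 - <<'E'
from h import *
print(env.state()["eef_pos"])
p=eyes.read_camera("wrist");cv2.imwrite("pics/w1.png",p["pixels"][:,:,::-1])
R=np.array(p["extrinsics"])
def fray(rc):
    u=np.array([rc[1]-p["cx"],rc[0]-p["cy"]]);r=np.hypot(*u);t=r/p["fx"];d=np.r_[u/r*np.sin(t),np.cos(t)]
    return -R[:3,:3].T@R[:3,3],R[:3,:3].T@d
for r in eyes.spot_point("jar",p)[:2]:
    o,d=fray(r["centre"]);print(r["score"],r["centre"],o+d*(0-o[2])/d[2])
for r in eyes.cut_out("jar",p)[:1]:
    ys,xs=np.nonzero(r["mask"]);g=[]
    for z in(77,):
        for y,x in zip(ys,xs):
            o,d=fray((y,x));g.append((o+d*(z-o[2])/d[2])[:2])
    g=np.array(g);print(g.min(0),g.max(0))
E
```

```text
t: 19.8
eef_pos: [513.3, -332.4, 142.6]
tcp_rot: [3.141, -0.0, 0.011]
ft_force: [0.9, -0.1, -0.4]
opening: 0.89
grip_force: 0.0
[ 513.32154198 -332.42482981  142.58122748]
0.83 [227.2, 323.4] [ 514.94216339 -330.92924979    0.        ]
[ 488.04816005 -359.66831828] [ 556.79842923 -301.92525575]
```

View pics/w1.png

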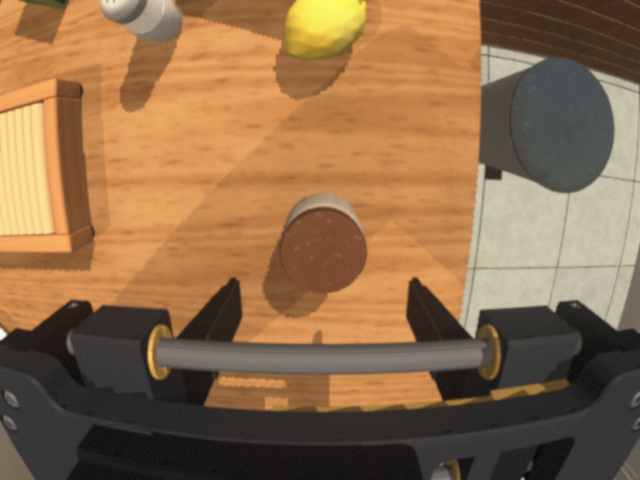

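The wrist view shows the lid at about (row 250, col 323), centred between the open fingers. I'm going down and gripping.

```bash
python3 -m inch '[[[0.04,0,0.4],0,-1],[[0,0,0.6],0,-1],[[0,0,0.6],0,-1],[[0,0,0.36],0,-1],[[0,0,0],0,-1],[[0,0,0],0,1],[[0,0,0],0,1],[[0,0,0],0,1],[[0,0,0],0,1],[[0,0,0],0,1]]'
```

```text
t: 21.2
eef_pos: [516.6, -330.7, 25.7]
tcp_rot: [3.14, -0.001, 0.012]
ft_force: [-1.5, -1.9, 5.6]
opening: 0.635
grip_force: 30.0
```

```bash
python3 -m inch '[[[0,0,-0.4],0,1],[[0,0,-0.6],0,1],[[0.05,-0.4,-0.6],0,1],[[0.13,-0.8,0],0,1],[[0.13,-0.8,0],0,1],[[0.13,-0.8,0],0,1],[[0.13,-0.8,0],0,1],[[0.13,-0.8,0],0,1],[[0.13,-0.8,0],0,1],[[0.13,-0.8,0],0,1]]'
```

```text
t: 22.45
eef_pos: [569.0, 32.2, 120.3]
tcp_rot: [-3.141, 0.002, 0.012]
ft_force: [1.7, 0.2, -5.2]
opening: 0.643
grip_force: 30.0
```

```bash
python3 -m inch '[[[0.1,-0.5,0],0,1],[[0.02,-0.3,0],0,1],[[0,-0.17,0],0,1],[[0,0,0],0,1],[[0,0,0.2],0,1],[[0,0,0.2],0,1],[[0,0,0.1],0,1],[[0,0,0],0,1],[[0,0,0],0,1],[[0,0,0],0,1]]'
python3 - <<'E'
from h import *
for c in ("top","scene"):
    p=eyes.read_camera(c);cv2.imwrite(f"pics/{c}2.png",p["pixels"][:,:,::-1])
E
```

```text
t: 23.7
eef_pos: [576.3, 88.8, 91.3]
tcp_rot: [3.142, -0.001, 0.012]
ft_force: [-0.6, -0.4, -4.8]
opening: 0.641
grip_force: 30.0
```

View pics/scene2.png

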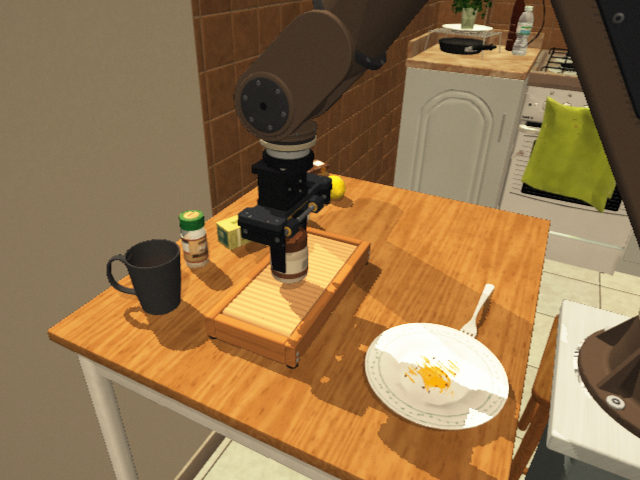

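The scene view shows the jar held upright over the slats at about (row 265, col 290). I'm lowering it gently.

```bash
python3 -m inch '[[[0,0,0.12],0,1],[[0,0,0.12],0,1],[[0,0,0.06],0,1],[[0,0,0.03],0,1],[[0,0,0.02],0,1],[[0,0,0.02],0,1],[[0,0,0],0,1],[[0,0,0],0,1],[[0,0,0],0,1],[[0,0,0],0,1]]'
```

```text
t: 25.05
eef_pos: [576.2, 88.7, 68.9]
tcp_rot: [3.142, -0.0, 0.012]
ft_force: [-1.2, 0.6, -0.9]
opening: 0.636
grip_force: 30.0
```

The slats are already carrying about 4 N, with the base near z = 43 mm, so this spot is firm. I'm releasing.

```bash
python3 -m inch '[[[0,0,0.005],0,1],[[0,0,0],0,0.2],[[0,0,0],0,-1],[[0,0,0],0,-1],[[0,0,0],0,-1],[[0,0,0],0,-1],[[0,0,-0.3],0,-1],[[0,0,-0.5],0,-1],[[0,0,-0.6],0,-1],[[0,0,-0.6],0,-1]]'
python3 -m inch '[[[-0.5,0,-0.6],0,-1],[[-0.8,0,-0.3],0,-1],[[-0.8,0,0],0,-1],[[0,0,0],0,-1],[[0,0,0],0,-1],[[0,0,0],0,-1],[[0,0,0],0,-1],[[0,0,0],0,-1],[[0,0,0],0,-1],[[0,0,0],0,-1]]'
python3 - <<'E'
from h import *
for c in ("scene","top"):
    p=eyes.read_camera(c)
    for r in eyes.spot_point("jar",p)[:1]: print(r["score"],onz(p,r["centre"],43))
    for r in eyes.spot_point("top_centre",p)[:1]: print(r["score"],onz(p,r["centre"],45))
    if c=="scene": cv2.imwrite("pics/scene3.png",p["pixels"][:,:,::-1])
E
```

```text
t: 26.3
eef_pos: [575.9, 88.7, 189.6]
tcp_rot: [3.141, 0.0, 0.012]
ft_force: [0.1, 0.5, 0.0]
opening: 1.001
grip_force: 0.0
t: 27.55
eef_pos: [450.1, 87.2, 242.5]
tcp_rot: [3.142, 0.0, 0.012]
ft_force: [0.0, 0.3, 0.0]
opening: 0.997
grip_force: 0.0
0.87 [575.4  77.7  43. ]
0.63 [585.3  63.8  45. ]
0.57 [572.7  81.   43. ]
0.72 [583.8  55.6  45. ]
```

View pics/scene3.png

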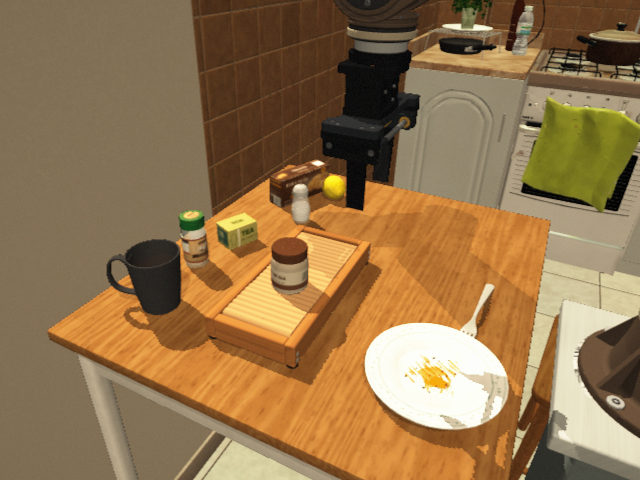

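The jar stands upright at about (row 265, col 290) on the slats, midway between front and back. The robot is clear and the other things haven't moved.

```bash
python3 -c "
from cell import env
print(env.job_done())"
```

```text
the job is handed in; nothing more can be done
None
```

The jar is standing upright and released at about y = +30 mm on the stand, where pressing found the slats firm, midway between front and back; the job is handed in, but the judge gave no verdict.

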